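# Top up the slide box, shut its lid and turn the turnbutton over it

## Robot

A 7-joint arm with a two-finger parallel gripper is mounted at the origin on the work surface. World frame = base frame: x ahead of the robot, y to its left, z up, the work surface at z = 0. Lengths are in m, angles in degrees, forces in N, time in s.
With the tool pointing down it reaches from about 0.35 to 0.775 m from the base axis. Payload 3.1 kg.
Tool frame: the origin (TCP) lies at the very end of the fingers, on their centre line; the grasp point (between the pads) lies 19 mm behind it (robot.grasp_offset is the distance from the TCP to the grasp point, in m); z points along the fingers, y is the direction in which the jaws open and shut (so a half turn about z gives the same grasp; the last joint's range is limited). The gripper opens to 85 mm and grips with 20 to 120 N. Pads are 22 mm wide; open, the fingers measure 114 mm over their backs; the gripper's body (76 mm by 85 mm) begins 54 mm behind the grasp point. The pads swing forward as they close: fully open they stand 13 mm farther back than shut.
Start: joints at [-72.978, 17.813, 0.802, 86.603, -0.252, 75.585, -1.558], TCP at [0.183, 0.519, 0.231] pointing down, gripper open.
Joint ranges: [-154.91, 154.91], [-16.99, 109.72], [-72.82, 74.43], [7.12, 147.25], [-82.49, 262.49], [11.32, 116.49], [-174.64, 174.64]. Speed limits (degrees/s): [159.86, 159.86, 180, 180, 180, 180, 180].

## Interface

Orientations are given as [roll, pitch, yaw] about the fixed x, y, z axes, in that order (R = Rz(yaw) Ry(pitch) Rx(roll)).
In Python, from station import robot, cams, job_done gives the robot as it stands.
- The arm moves only by the tool apply_moves, never from a script. Its argument "series" is text: rows parted by semicolons, each of 6 numbers parted by spaces: the shift along the tool's x, y, z in m, then the turn, a rotation vector about the tool's x, y, z in rad. A call has 1 to 8 rows; each row is the pose to reach, as a shift and turn from the pose commanded when the call began, along the tool's axes at that moment; what a row does not reach only later rows make up. A row lasts 1/12 s, in which the tool goes at most 41.7 mm and 7.16 degrees, less where a joint would pass 70% of its speed; a pose out of reach is approached as far as the arm can. A call with a gripper value outside its range is refused whole. "hand" is the finger opening in m, from 0 to 0.0854, set as the call begins (left out, the last holds). The fingers move at their own pace and stop on an object; "grip_force" is the grip in N (left out, the last holds). Time passes only in rows, so rows that repeat a pose let the fingers close. It gives the time, the measured TCP pose, the force and the opening at its end, in the units of the state.
- robot.get_state(): the state, without advancing time (a new reading comes with each control period).
- cams.snapshot(name): name is "side" or "top"; returns a dict with "image" (400x640x3 uint8, red, green, blue), "mtx" (3x3 intrinsics, pixels), "view" (4x4, takes a point from world to camera coordinates). Camera axes: x right, y down, z forward; pixel columns grow to the right and rows downward; lengths in m; the calibration is good to about 2 mm. A picture is of the moment at which its call begins. There is no depth.
- job_done(): hands the job in, once; it reports no verdict.
The state is a dict: "clock": time; "joint_positions": joint angles; "joint_vel": joint speeds; "joint_torque": joint torques, N m; "eef_pos": TCP position; "tool_rot": TCP orientation; "contact_force": force on the tool from outside, world axes, zero at the start; "moment": the same for the moment, N m; "width": opening from 0.0 (shut) to 1.0 (fully open).
Only numpy, scipy, OpenCV 4.12 (cv2) and the standard library are available. Lean on these libraries where they do the work, as an engineer would, in place of code of your own. Each camera call takes 0.05 s, during which the arm holds its last target.

## Task

Lay the loose flat slide case squarely on top of the pile of two in the transport box, edges lined up, and let go of it. Then swing the box's lid fully shut and secure it by turning the steel turnbutton until it points straight in across the lid's edge. Do not turn the button in over the opening before the lid is down, and leave the other things on the bench where they are.

Things in the scene. Friction and masses are not known exactly. Their poses are not given: they have to be found in the camera images.
- carrier: grey open plastic transport box, fixed to the bench, outside 170 (x) x 140 (y) x 56 mm high, walls and floor 5 mm. Origin: centre of its underside. Its lid is hinged along its +y rim; a small ledge 50 mm wide (x) stands 46 mm out from the middle of its -y wall, top at 56 mm, and carries the turnbutton.
- lid (a joint): flat grey lid 170 x 140 x 6 mm on a stiff hinge along the box's +y rim (hinge line 56 mm above the bench, parallel to the box's x axis). 0 = shut, flat on the rim with its top at 62 mm; grows as it opens, about 1.57 = upright, at most 2.0 (leaning back, away from the box). It stays where it is left; about 2 N at its free edge moves it.
- lid_hinge (a point): middle of the lid's hinge line, on the box's +y rim; axes as the box
- lid_edge (a point): middle of the lid's free edge, on its outer face (the face that is on top when shut), 140 mm from the hinge line; moves with the lid
- turnbutton (a joint): steel turnbutton: flat bar 16 mm wide, 8 mm thick (underside 65 mm above the bench), reaching 55 mm from its upright pivot. 0 = points along the box's +y, square across the lid's edge, 33 mm over the lid; grows anticlockwise from above: 1.57 = along the box's -x, clear of the lid; range -0.6 to 3.0, no stop or click at 0. Stays where left; about 1 N at the tab turns it.
- turnbutton_pivot (a point): on the turnbutton's upright pivot axis, at the bar's upper face: 92 mm from the box's centre towards its -y, 22 mm outside the lid's edge; axes as the box
- turnbutton_tab (a point): middle of the upper edge of the turnbutton's thumb tab, 42 mm from the pivot and 97 mm above the bench; the tab is a plate 24 mm long (along the bar), 8 mm thick, standing 24 mm above the bar. Its y axis points along the bar, away from the pivot.
- slides_loose: the loose slide case: flat rigid white plastic case with a grey seam and a paper label, 60 (x) x 90 (y) x 14 mm thick, lying on the bench. Origin: centre of its underside
- slides_top: upper slide case of the pile of two inside the transport box, same shape and size as the loose one; its upper face is 33 mm above the bench. Origin: centre of its underside
- slides_low: lower slide case of the pile, lying on the box's floor, 5 mm above the bench. Origin: centre of its underside
- coverslips: bystander: cardboard carton with a white paper top, 50 x 50 x 34 mm, on the bench near the loose slide case. Origin: centre of its underside
- tube_rack: bystander: blue tube rack with capped tubes, 70 (x) x 200 (y) x 86 mm high, beyond the box. Origin: centre of its underside
- pen_cup: bystander: black round pen cup, 74 mm across, 90 mm high, pens up to 150 mm. Origin: centre of its underside
- clip_dish: bystander: clear round dish with clips, 90 mm across, 20 mm high. Origin: centre of its underside
Not all that is in view belongs to the job. Leave any purple look-alike of the slides_loose alone. Of the things that look like the carrier, the smaller one is meant.

How it is judged (in metres and radians):
On the way, in this order (a step that is already met when the one before it is completed fails the run):
1. the loose slide case lies squarely on the pile in the box, released, with the lid still open (horizontal distance between slides_loose and slides_top below 0.008 m and z of slides_loose in the frame of slides_top between 0.011 and 0.017 m and angle between the y axis of slides_loose and the y axis of slides_top, either way round below 0.12 rad and contact force between the fingers and slides_loose below 0.05 N and value of joint lid above 0.5 rad), for 0.2 s.
2. the lid is fully shut (value of joint lid below 0.04 rad), for 0.1 s.
3. the turnbutton points square across the edge of the shut lid (value of joint lid below 0.04 rad and value of joint turnbutton between -0.22 and 0.22 rad), for 0.1 s.
At the end, for the whole second after the job is handed in: The three slide cases lie in one pile in the box, each within 8 mm and 0.12 rad (7 degrees) of the one below, the lid is shut to within 0.04 rad, the turnbutton points across its edge within 0.22 rad (12.6 degrees) of square, and all is at rest (all of step 3 and horizontal distance between slides_loose and slides_top below 0.008 m and z of slides_loose in the frame of slides_top between 0.011 and 0.017 m and angle between the y axis of slides_loose and the y axis of slides_top, either way round below 0.12 rad and horizontal distance between slides_top and slides_low below 0.008 m and z of slides_top in the frame of slides_low between 0.011 and 0.017 m and angle between the y axis of slides_top and the y axis of slides_low, either way round below 0.12 rad and height (world z) of slides_low below 0.008 m and linear speed of slides_loose below 0.02 m/s and velocity of joint turnbutton between -0.1 and 0.1 rad/s); the robot touches nothing.
It fails at once if the turnbutton is turned in over the opening (below 1.0 rad) while the lid is not down (value of joint turnbutton below 1 rad and value of joint lid above 0.08 rad).
It fails at once if a bystander is pushed more than 20 mm from its place (distance of any of coverslips, tube_rack, pen_cup, clip_dish from where it was at the start of the episode above 0.02 m).
It also fails if it takes over 61 s, if anything falls off the work surface, if the arm or the gripper's body presses on something with over 40 N, if the wrist force passes 120 N, or if a joint passes its speed limit or range.

## Working session

There is one attempt and no reset: what is moved stays moved. The work goes in short steps, Python scripts to look and compute and a tool call to move; the robot and the scene stay as the last step left them, time stands still between calls to the robot, and variables do not carry over. Pictures are saved under pics/ and viewed, and the job is handed in when it is done.

Besides the shell and the picture viewer there is one more tool, called after "Emit:" in YAML: its name, and indented under it one key for each argument. apply_moves: Moves the arm, as the interface text tells. Its arguments: {"type":"object","properties":{"series":{"type":"string"},"hand":{"type":"number"},"grip_force":{"type":"number"}},"required":["series"]}

```bash
ls; mkdir -p pics
python3 - <<'E'
from station import robot,cams
import cv2
print(robot.get_state())
for n in("side","top"):
    s=cams.snapshot(n);cv2.imwrite(f"pics/{n}0.png",s["image"][:,:,::-1]);print(s["mtx"],s["view"])
E
```

```text
pics
{'clock': 0.0, 'joint_positions': array([-72.97902891,  17.86030069,   0.80259386,  86.69236569,
        -0.25312749,  75.58386542,  -1.55860603]), 'joint_vel': array([ 0.022907  ,  0.07547171,  0.02270168,  0.00927265, -0.03637674,
       -0.03186819, -0.09359969]), 'joint_torque': array([ 3.73201483e-04, -3.79916596e+01,  1.46197672e-01, -2.30590332e+01,
        1.22473488e-02,  1.38810507e-02, -1.86940247e-05]), 'eef_pos': array([0.18252928, 0.5180545 , 0.23021953]), 'tool_rot': array([-1.79865327e+02,  4.80244931e-03,  1.60592912e+02]), 'contact_force': array([ 0.84652902,  0.02159944, -0.05467268]), 'moment': array([-0.02841546,  0.03233491,  0.00570589]), 'width': 1.0004248323907974}
[[409.81547878   0.         317.70169159]
 [  0.         409.81547878 197.24229081]
 [  0.           0.           1.        ]] [[ 0.94985651 -0.31206009  0.01977667 -0.45980776]
 [-0.1650412  -0.554067   -0.81594801  0.16260056]
 [ 0.26558241  0.77176956 -0.57778692  1.26141288]
 [ 0.          0.          0.          1.        ]]
[[438.00228238   0.         320.12410708]
 [  0.         438.00228238 200.78271512]
 [  0.           0.           1.        ]] [[-0.0128614  -0.99985049  0.01155759  0.03362891]
 [-0.98933122  0.01104693 -0.14526428  0.49643667]
 [ 0.14511488 -0.01330259 -0.98932538  1.37404586]
 [ 0.          0.          0.          1.        ]]
```

View pics/side0.png

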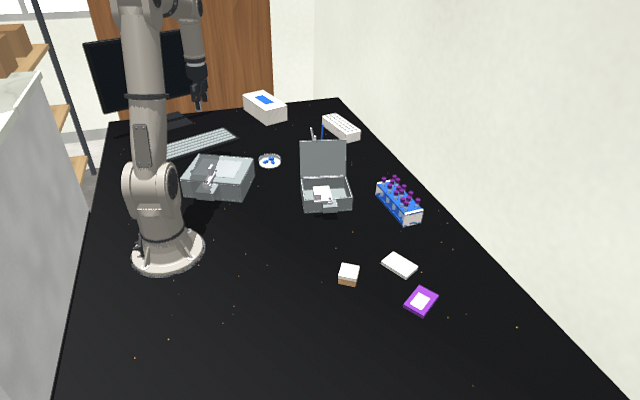

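View pics/top0.png

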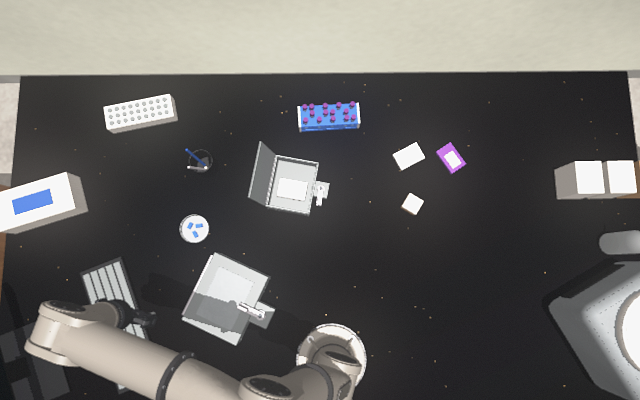

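Candidates. Loose case: the white one at top (409,156) or the purple one at (451,158); I choose white. Carrier: the open box at top (290,185) or the larger box at (228,298); I choose the smaller one at (290,185). Next I check both in close crops.

Run:
```python
import cv2,numpy as np
t=cv2.imread("pics/top0.png");s=cv2.imread("pics/side0.png")
cv2.imwrite("pics/c1.png",cv2.resize(t[130:225,240:340],None,fx=6,fy=6,interpolation=cv2.INTER_CUBIC))
cv2.imwrite("pics/c2.png",cv2.resize(t[130:225,380:480],None,fx=6,fy=6,interpolation=cv2.INTER_CUBIC))
cv2.imwrite("pics/c3.png",cv2.resize(s[130:220,290:370],None,fx=6,fy=6,interpolation=cv2.INTER_CUBIC))
```

```text
(no output)
```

View pics/c1.png

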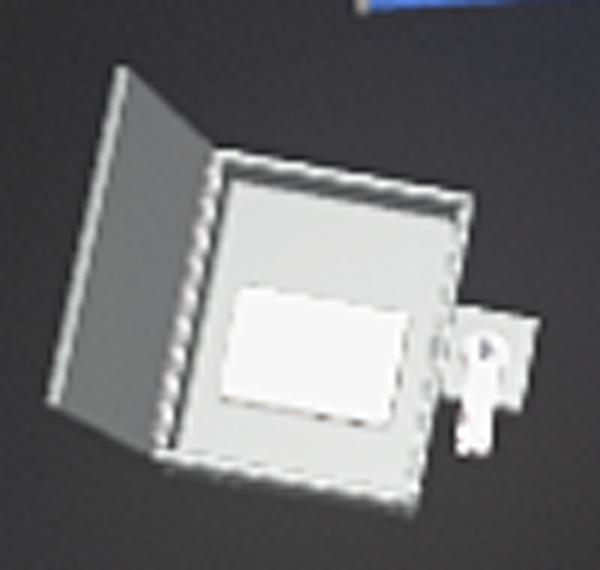

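View pics/c2.png

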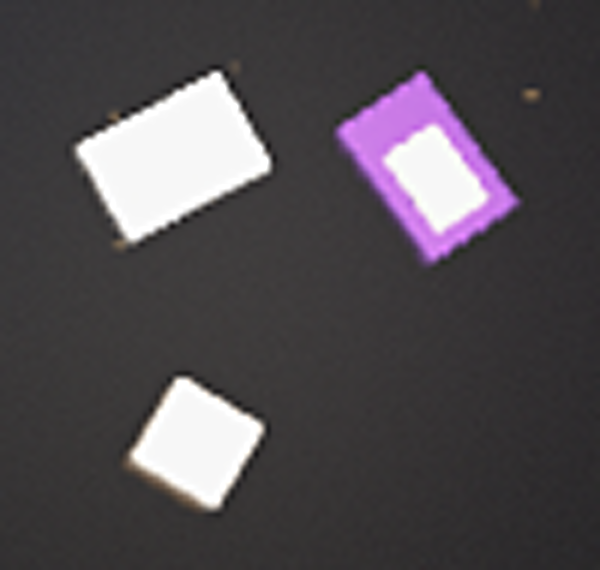

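View pics/c3.png

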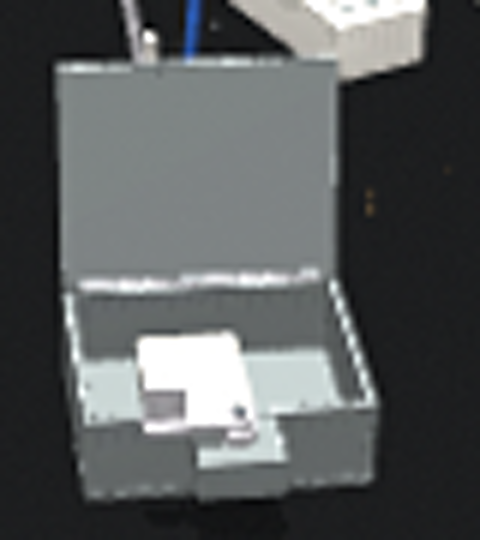

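The crops show a white labelled case at (409,156), clearly distinct from the purple one. The chosen box is open with its lid about upright on the +y side, the pile is inside at (292,188), and the turnbutton is at (320,191) pointing towards the robot. Now I measure.

```bash
cat > h.py <<'E'
import numpy as np,cv2
from scipy.optimize import least_squares
def unproj(S,px,z):
    px=np.atleast_2d(np.asarray(px,float));K=S["mtx"];V=S["view"];R=V[:3,:3];c=-R.T@V[:3,3]
    d=(np.c_[px,np.ones(len(px))]@np.linalg.inv(K).T)@R
    return c+d*((z-c[2])/d[:,2])[:,None]
def proj(S,P):
    P=np.atleast_2d(P);V=S["view"];q=(P@V[:3,:3].T+V[:3,3])@S["mtx"].T
    return q[:,:2]/q[:,2:]
def rect(S,roi,thr,z):
    x0,y0,x1,y1=roi;g=S["image"][y0:y1,x0:x1].min(axis=2).astype(np.float32)
    k=8;G=cv2.resize(g,None,fx=k,fy=k,interpolation=cv2.INTER_LINEAR)
    m=(G>thr).astype(np.uint8);cs,_=cv2.findContours(m,cv2.RETR_EXTERNAL,cv2.CHAIN_APPROX_NONE)
    c=max(cs,key=cv2.contourArea)[:,0,:]
    p=(c+0.5)/k-0.5+[x0,y0]
    W=unproj(S,p,z)[:,:2]
    r=cv2.minAreaRect((W*1000).astype(np.float32))
    M=cv2.moments((W*1000).astype(np.float32)[:,None]);
    return r,(M['m10']/M['m00'],M['m01']/M['m00'])
E
python3 - <<'E'
from h import *
from station import cams
T=cams.snapshot("top");S=cams.snapshot("side")
print(T["image"][185:193,276:312].min(2)); print(T["image"][150,392:420].min(2))
for t in(100,130,160):print("loose",t,rect(T,(385,135,432,180),t,.014))
for t in(100,130,160):print("loose side",t,rect(S,(372,245,425,285),t,.014))
for t in(100,130,160):print("cover",t,rect(T,(395,188,430,220),t,.034))
for t in(225,235,240):print("pile",t,rect(T,(273,173,312,206),t,.033))
c=np.array([[472,193],[413,505],[157,458],[217,150]])/6+[240,130]-.4
W=unproj(T,c,.056)[:,:2]*1000;print(W,W.mean(0),np.diff(np.r_[W,W[:1]],axis=0))
np.save("T.npy",T,allow_pickle=True)
E
```

```text
[[222 221 240 248 248 247 247 247 247 247 247 247 247 247 247 247 247 247
  247 247 247 246 247 247 247 247 247 247 247 248 249 203 225 226 227 229]
 [223 221 247 248 247 247 247 247 247 247 247 247 247 247 247 247 247 247
  247 247 247 247 247 247 247 247 247 247 247 248 250 194 228 227 228 214]
 [223 213 245 248 247 247 247 247 247 247 247 247 247 247 247 247 247 247
  247 247 247 247 247 247 247 247 247 247 247 248 250 177 228 228 229 206]
 [223 216 246 248 247 247 247 247 247 247 247 247 247 247 247 247 247 247
  247 247 247 247 247 247 247 247 247 247 247 248 248 197 228 227 229 204]
 [223 226 248 248 247 247 247 247 247 247 247 247 247 247 247 247 247 247
  247 247 247 247 247 247 247 247 247 247 247 248 248 214 227 227 228 205]
 [222 238 248 248 247 247 247 247 247 247 247 247 247 247 247 247 247 247
  247 247 247 247 247 247 247 247 247 247 248 249 228 224 227 227 228 213]
 [222 247 248 247 247 247 247 247 247 247 247 247 247 247 247 247 247 247
  247 247 247 247 247 247 247 247 247 247 248 250 200 228 227 227 229 220]
 [222 247 248 247 247 247 247 247 246 247 247 247 247 247 247 247 247 247
  247 247 247 247 247 247 247 247 247 247 248 251 174 230 228 228 230 228]]Traceback (most recent call last):
  File "<stdin>", line 4, in <module>
    return umr_minimum(a, axis, None, out, keepdims, initial, where)
numpy.exceptions.AxisError: axis 2 is out of bounds for array of dimension 2
```

Run:
```python
from h import *
from station import cams
T=cams.snapshot("top");S=cams.snapshot("side")
for t in(100,130,160):print("loose",t,rect(T,(385,135,432,180),t,.014))
for t in(100,160):print("loose side",t,rect(S,(372,245,425,285),t,.014))
for t in(100,160):print("cover",t,rect(T,(395,188,430,220),t,.034))
for t in(235,240):print("pile",t,rect(T,(274,175,312,204),t,.033))
c=np.array([[472,193],[413,505],[157,458],[217,150]])/6+[240,130]-.4
W=unproj(T,c,.056)[:,:2]*1000;print(W,W.mean(0),np.diff(np.r_[W,W[:1]],axis=0))
np.save("T.npy",T,allow_pickle=True);np.save("S.npy",S,allow_pickle=True)
```

```text
loose 100 (((648.3412475585938, -268.5478515625), (66.47953796386719, 97.0890121459961), 27.327186584472656), (648.2916081918088, -268.5893223965997))
loose 130 (((648.430908203125, -268.7327880859375), (65.16476440429688, 95.58795928955078), 27.543611526489258), (648.4424388115089, -268.7255937705418))
loose 160 (((648.5755615234375, -268.7999572753906), (63.9862060546875, 94.1033706665039), 27.373464584350586), (648.5273316087599, -268.80068964320003))
loose side 100 (((644.9778442382812, -277.0669250488281), (75.54141998291016, 98.06551361083984), 27.274240493774414), (645.143867961608, -277.017658427225))
loose side 160 (((644.6867065429688, -276.33489990234375), (72.43132781982422, 94.77474212646484), 27.215852737426758), (646.842249484594, -275.2185183235072))
cover 100 (((485.3213806152344, -269.9786682128906), (57.34896469116211, 58.5221061706543), 57.41297912597656), (485.3060962479895, -269.92083182174946))
cover 160 (((485.5699462890625, -270.2457580566406), (54.42574691772461, 54.98269271850586), 57.63169479370117), (485.61141517153527, -270.1672584669826))
pile 235 (((538.9900512695312, 118.88897705078125), (93.58877563476562, 62.53314208984375), 78.9202651977539), (538.6565526655454, 119.11665174466114))
pile 240 (((538.9571533203125, 118.79403686523438), (92.49310302734375, 60.571136474609375), 79.15813446044922), (538.5870135740524, 119.00571859258902))
[[620.7274898   32.26968801]
 [452.84397429  65.3885601 ]
 [479.33311943 200.09099614]
 [645.73640461 168.80059646]] [549.66024703 116.63746018] [[-167.8835155    33.1188721 ]
 [  26.48914514  134.70243604]
 [ 166.40328518  -31.29039969]
 [ -25.00891481 -136.53090845]]
```

```bash
cat >> h.py <<'E'
from scipy.spatial.transform import Rotation as Ro
def delta(st,xyz,yaw,pitch=0,roll=180):
    R0=Ro.from_euler("xyz",st["tool_rot"],degrees=True);R1=Ro.from_euler("xyz",[roll,pitch,yaw],degrees=True)
    d=R0.inv().apply(np.array(xyz)-st["eef_pos"]);r=(R0.inv()*R1).as_rotvec()
    return np.round(d,4),np.round(r,3),round(np.linalg.norm(d)/.0417,1),round(np.degrees(np.linalg.norm(r))/7.16,1)
def show():
    from station import robot
    s=robot.get_state();print({k:np.round(s[k],4) for k in("clock","eef_pos","tool_rot","contact_force","width")},"j",np.round(s["joint_positions"]));return s
E
python3 - <<'E'
from h import *
T=np.load("T.npy",allow_pickle=True).item();S=np.load("S.npy",allow_pickle=True).item()
s=show();print(delta(s,[.649,-.269,.16],117.4))
# lid: angle fit from the two free-edge inner... top edge px
C=np.array([.5497,.1166]);y=np.radians(79);bx=np.array([np.sin(y),-np.cos(y)]);by=np.array([np.cos(y),np.sin(y)])
E=np.array([[122,67],[50,403]])/6+[240,130]-.4
ES=np.array([[57,63],[335,63]])/6+[290,130]-.4
for a in(1.4,1.5,1.57,1.65,1.75,1.85):
    P=[np.r_[C+by*(70-140*np.cos(a))/1000+bx*sx,.056+.14*np.sin(a)] for sx in(.085,-.085)]
    print(a,(proj(T,P)-E).round(1).tolist(),(proj(S,P)-ES[::-1]).round(1).tolist())
pv=unproj(T,np.array([[485,345],[473,450]])/6+[240,130]-.4,.073)[:,:2]
for p in pv:print(p,[(p-C)@bx,(p-C)@by])
E
```

```text
{'clock': np.float64(0.3), 'eef_pos': array([0.1827, 0.5185, 0.2309]), 'tool_rot': array([-1.799553e+02,  6.000000e-03,  1.605939e+02]), 'contact_force': array([-0.0603,  0.0621, -0.8856]), 'width': np.float64(1.0)} j [-73.  18.   1.  87.  -0.  76.  -2.]
(array([-0.7015, -0.5878,  0.0715]), array([-0.001,  0.   ,  0.754]), np.float64(22.0), np.float64(6.0))
1.4 [[19.6, 3.2], [20.1, 4.1]] [[3.3, 5.0], [1.1, 7.0]]
1.5 [[14.8, 2.2], [15.3, 3.1]] [[2.6, 2.7], [0.7, 4.7]]
1.57 [[11.5, 1.6], [11.9, 2.5]] [[2.0, 1.3], [0.5, 3.3]]
1.65 [[7.7, 0.9], [8.1, 1.8]] [[1.5, -0.1], [0.2, 1.9]]
1.75 [[3.1, 0.2], [3.4, 1.1]] [[0.7, -1.4], [-0.1, 0.5]]
1.85 [[-1.4, -0.3], [-1.1, 0.4]] [[-0.0, -2.3], [-0.5, -0.4]]
[0.5349148  0.02662321] [np.float64(0.0026548255795590253), np.float64(-0.0911448119414418)]
[0.47936984 0.03360437] [np.float64(-0.05320168687756205), np.float64(-0.09489039233044158)]
```

Emit:
apply_moves:
  series: "-0.7 -0.588 0 0 0 0.754; -0.7 -0.588 0 0 0 0.754; -0.7 -0.588 0 0 0 0.754; -0.7 -0.588 0 0 0 0.754; -0.7 -0.588 0 0 0 0.754; -0.7 -0.588 0 0 0 0.754; -0.7 -0.588 0 0 0 0.754; -0.7 -0.588 0 0 0 0.754"
  hand: 0.0854
  grip_force: 40

```text
clock: 0.97
eef_pos: [0.3528, 0.2299, 0.2315]
tool_rot: [179.9, -0.0, 117.4]
contact_force: [2.0, 0.1, -0.2]
width: 0.996
```

```bash
python3 -c "
from h import *
s=show();print(delta(s,[.649,-.269,.1],117.4))"
```

```text
{'clock': np.float64(0.9667), 'eef_pos': array([0.3528, 0.2299, 0.2315]), 'tool_rot': array([ 1.799498e+02, -3.280000e-02,  1.173933e+02]), 'contact_force': array([ 1.9579,  0.1053, -0.2313]), 'width': np.float64(0.9961)} j [-54.   2.  19. 105.  -1.  72.  -7.]
(array([-0.5793,  0.0333,  0.1312]), array([ 0.001, -0.001, -0.   ]), np.float64(14.3), np.float64(0.0))
```

Emit:
apply_moves:
  series: "-0.579 0.033 0 0 0 0; -0.579 0.033 0 0 0 0; -0.579 0.033 0 0 0 0; -0.579 0.033 0 0 0 0; -0.579 0.033 0 0 0 0; -0.579 0.033 0 0 0 0; -0.579 0.033 0 0 0 0; -0.579 0.033 0 0 0 0"

```text
clock: 1.63
eef_pos: [0.523, -0.0566, 0.2315]
tool_rot: [180.0, -0.0, 117.4]
contact_force: [1.4, -0.2, 0.4]
width: 1.001
```

```bash
python3 -c "
from h import *
s=show();print(delta(s,[.649,-.269,.1],117.4))"
```

```text
{'clock': np.float64(1.6333), 'eef_pos': array([ 0.523 , -0.0566,  0.2315]), 'tool_rot': array([ 1.799521e+02, -6.300000e-03,  1.174344e+02]), 'contact_force': array([ 1.3589, -0.2237,  0.3594]), 'width': np.float64(1.0008)} j [-25.  17.  37.  91. -10.  75.  41.]
(array([-0.2466,  0.0139,  0.1315]), array([ 0.001, -0.   ,  0.001]), np.float64(6.7), np.float64(0.0))
```

Emit:
apply_moves:
  series: "-0.246 0.014 0.13 0 0 0; -0.246 0.014 0.13 0 0 0; -0.246 0.014 0.13 0 0 0; -0.246 0.014 0.13 0 0 0; -0.246 0.014 0.13 0 0 0; -0.246 0.014 0.13 0 0 0; -0.246 0.014 0.13 0 0 0; -0.246 0.014 0.13 0 0 0"

```text
clock: 2.3
eef_pos: [0.6452, -0.2735, 0.0955]
tool_rot: [-179.5, -0.0, 117.0]
contact_force: [-1.9, -0.6, -1.9]
width: 0.997
```

```bash
python3 -c "
from h import *
from station import cams
s=show();print(delta(s,[.649,-.269,.03],117.4))
T=cams.snapshot('top');S=cams.snapshot('side')
cv2.imwrite('pics/a.png',np.hstack([cv2.resize(I,None,fx=5,fy=5) for I in (T['image'][110:200,370:440,::-1],S['image'][200:290,360:440,::-1])]))
print(proj(T,s['eef_pos']),proj(S,s['eef_pos']))
"
```

```text
{'clock': np.float64(2.3), 'eef_pos': array([ 0.6452, -0.2735,  0.0955]), 'tool_rot': array([-1.795237e+02, -2.700000e-02,  1.169999e+02]), 'contact_force': array([-1.8767, -0.5526, -1.88  ]), 'width': np.float64(0.9974)} j [  3.  44.  34.  70. -24.  72.  64.]
(array([0.0022, 0.0059, 0.0655]), array([-0.008, -0.   , -0.007]), np.float64(1.6), np.float64(0.1))
[[415.51346261 150.26134522]] [[402.11850209 242.79955057]]
```

View pics/a.png

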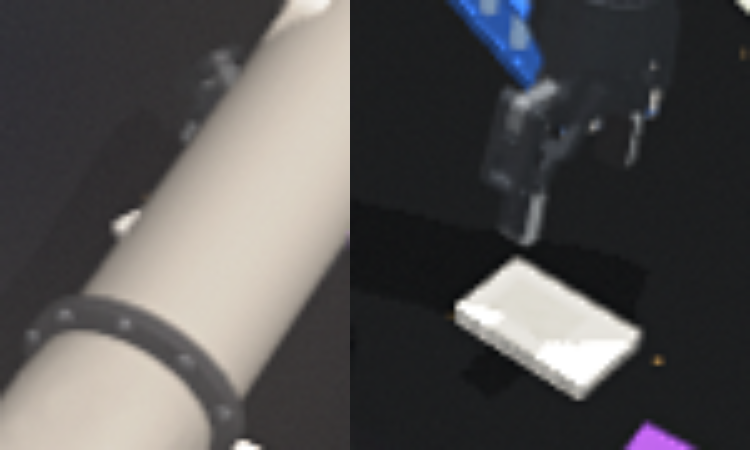

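The side view shows the open jaws above the case and lined up with its width. The top view is blocked by the forearm. I descend partway and let it settle.

Emit:
apply_moves:
  series: "0 0 0.03 0 0 0; 0 0 0.045 0 0 0; 0 0 0.06 0 0 0; 0 0 0.06 0 0 0; 0 0 0.06 0 0 0; 0 0 0.06 0 0 0"

```text
clock: 2.9
eef_pos: [0.6491, -0.2662, 0.0435]
tool_rot: [179.9, 0.1, 117.5]
contact_force: [0.4, -0.3, 1.0]
width: 1.001
```

```bash
python3 -c "
from h import *
from station import cams
s=show();print(delta(s,[.649,-.269,.006],117.4))
S=cams.snapshot('side')
cv2.imwrite('pics/b.png',cv2.resize(S['image'][200:300,350:450,::-1],None,fx=6,fy=6))
print(proj(S,s['eef_pos']))
"
```

```text
{'clock': np.float64(2.9), 'eef_pos': array([ 0.6491, -0.2662,  0.0435]), 'tool_rot': array([1.798587e+02, 1.020000e-01, 1.174853e+02]), 'contact_force': array([ 0.4209, -0.2542,  0.9998]), 'width': np.float64(1.0014)} j [  3.  47.  33.  74. -26.  66.  65.]
(array([-0.0024, -0.0015,  0.0375]), array([0.002, 0.002, 0.001]), np.float64(0.9), np.float64(0.0))
[[399.67667951 254.28980275]]
```

View pics/b.png

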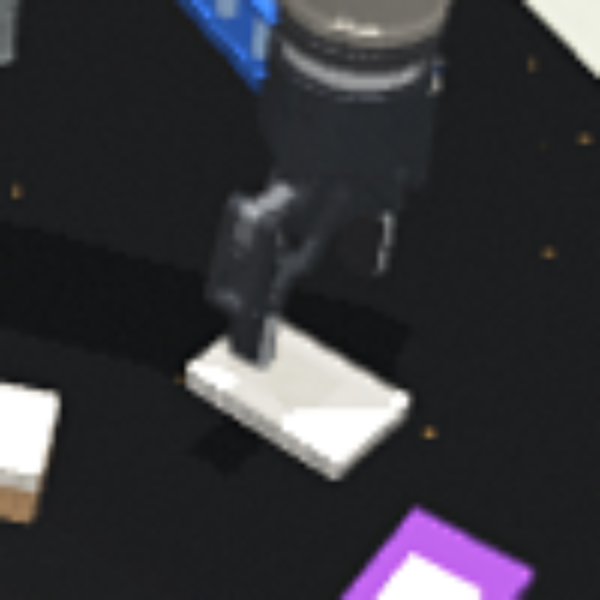

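Emit:
apply_moves:
  series: "-0.002 -0.0015 0.02 0 0 0; -0.002 -0.0015 0.035 0 0 0; -0.002 -0.0015 0.043 0 0 0; -0.002 -0.0015 0.043 0 0 0; -0.002 -0.0015 0.043 0 0 0; -0.002 -0.0015 0.043 0 0 0"

```text
clock: 3.45
eef_pos: [0.6479, -0.2697, -0.001]
tool_rot: [180.0, 0.1, 117.4]
contact_force: [0.5, 0.1, -0.3]
width: 1.001
```

Emit:
apply_moves:
  series: "0 0 0 0 0 0;0 0 0 0 0 0;0 0 0 0 0 0;0 0 0 0 0 0;0 0 0 0 0 0;0 0 0 0 0 0;0 0 0 0 0 0;0 0 0 0 0 0"
  hand: 0.05
  grip_force: 40

```text
clock: 4.12
eef_pos: [0.6483, -0.2699, -0.0005]
tool_rot: [179.9, 0.1, 117.4]
contact_force: [0.2, 0.8, 5.6]
width: 0.692
```

```bash
python3 -c "
from h import *
from station import cams
s=show()
S=cams.snapshot('side')
cv2.imwrite('pics/d.png',cv2.resize(S['image'][200:300,350:450,::-1],None,fx=6,fy=6))
"
```

```text
{'clock': np.float64(4.1167), 'eef_pos': array([ 6.483e-01, -2.699e-01, -5.000e-04]), 'tool_rot': array([1.799203e+02, 9.990000e-02, 1.174063e+02]), 'contact_force': array([0.1776, 0.7532, 5.6016]), 'width': np.float64(0.692)} j [  3.  50.  32.  75. -27.  62.  66.]
```

View pics/d.png

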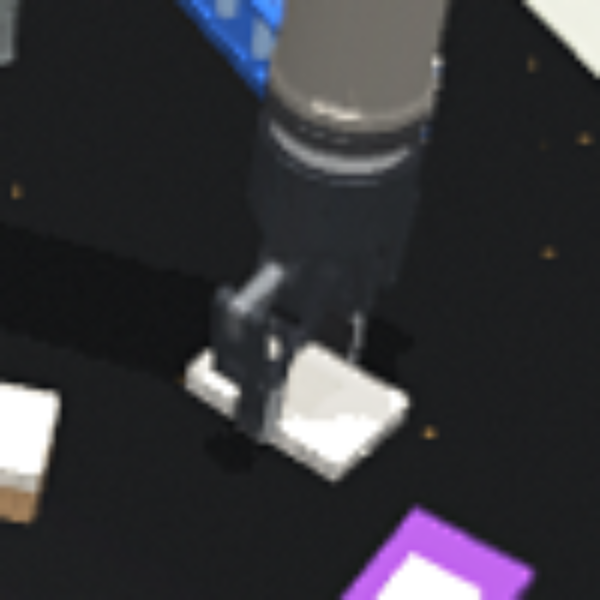

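The jaws stopped at 59 mm, which matches the 60 mm case, about mid-length. I lift.

Emit:
apply_moves:
  series: "0 0 -0.01 0 0 0; 0 0 -0.03 0 0 0; 0 0 -0.06 0 0 0; 0 0 -0.1 0 0 0; 0 0 -0.14 0 0 0; 0 0 -0.15 0 0 0; 0 0 -0.15 0 0 0; 0 0 -0.15 0 0 0"

```text
clock: 4.83
eef_pos: [0.6471, -0.2694, 0.1484]
tool_rot: [180.0, -0.0, 117.4]
contact_force: [0.3, -0.2, -0.9]
width: 0.69
```

```bash
python3 -c "
from h import *
from station import cams
s=show();print(delta(s,[.539,.119,.15],79))
S=cams.snapshot('side')
cv2.imwrite('pics/e.png',cv2.resize(S['image'][130:270,330:470,::-1],None,fx=4,fy=4))
"
```

```text
{'clock': np.float64(4.8333), 'eef_pos': array([ 0.6471, -0.2694,  0.1484]), 'tool_rot': array([ 1.799870e+02, -1.730000e-02,  1.173818e+02]), 'contact_force': array([ 0.2835, -0.1556, -0.9051]), 'width': np.float64(0.6901)} j [  3.  42.  35.  67. -23.  78.  63.]
(array([ 0.3946,  0.0826, -0.0015]), array([ 0.  , -0.  ,  0.67]), np.float64(9.7), np.float64(5.4))
```

View pics/e.png

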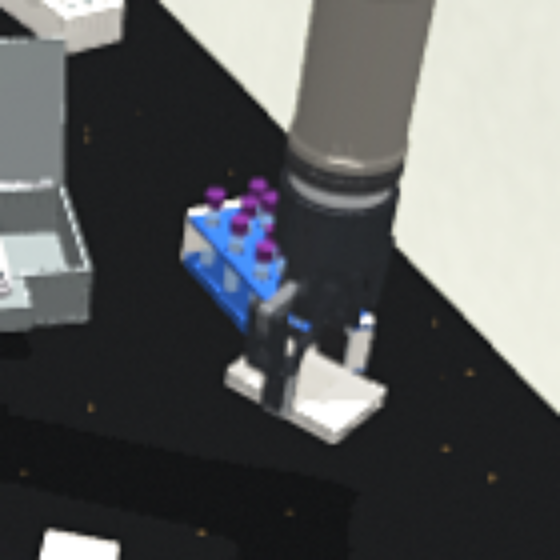

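```bash
python3 -c "
from h import *
S=np.load('S.npy',allow_pickle=True).item()
E=np.array([[228,372],[335,430],[384,384]])/4+[330,130]-.4
a=np.radians(27.4);u=np.array([np.cos(a),np.sin(a)]);v=np.array([-u[1],u[0]])
W=unproj(S,E,.1629)[:,:2]*1000-np.array([647.1,-269.4])
print(np.c_[W@u,W@v], 'tcp residual')
# same analysis pre-grasp on bench, centre bias of the side camera
S2=cv2.imread('pics/side0.png');cv2.imwrite('pics/f.png',cv2.resize(S2[245:285,375:425],None,fx=12,fy=12))
"
```

```text
[[-34.68618102  38.48567231]
 [-33.28556661 -47.99915997]
 [ 31.88294187 -44.47480195]] tcp residual
```

View pics/f.png

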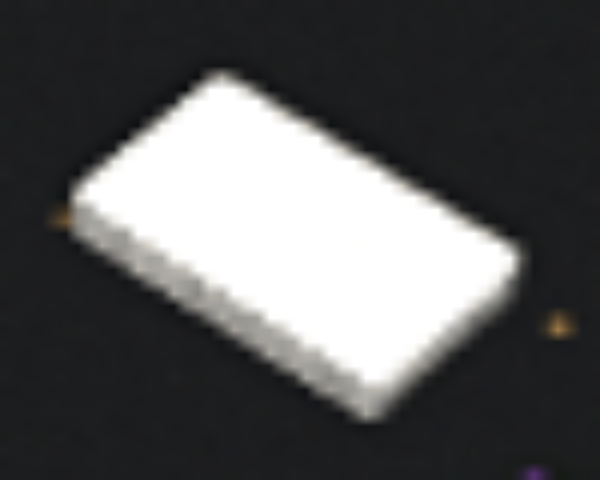

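```bash
python3 -c "
from h import *
S=np.load('S.npy',allow_pickle=True).item();T=np.load('T.npy',allow_pickle=True).item()
E=np.array([[72,194],[220,70],[521,258],[374,388]])/12+[375,245]-.46
a=np.radians(27.4);u=np.array([np.cos(a),np.sin(a)]);v=np.array([-u[1],u[0]])
W=unproj(S,E,.014)[:,:2]*1000;c=W.mean(0);print('side',c,np.c_[(W-c)@u,(W-c)@v])
d=c-[648.3,-269.9];print('rel grasp',d@u,d@v)
d=np.array([648.6,-268.8])-[648.3,-269.9];print('top rel grasp',d@u,d@v)
# pile in side view crop c3: pile top corners
s=cv2.imread('pics/side0.png');cv2.imwrite('pics/g.png',cv2.resize(s[178:210,300:345],None,fx=14,fy=14,interpolation=cv2.INTER_CUBIC))
"
```

```text
side [ 647.97951273 -273.21155669] [[-30.86700649  45.20008784]
 [ 32.60908817  46.13461308]
 [ 30.26125149 -45.90857681]
 [-32.00333317 -45.42612411]]
rel grasp -1.8085112041012348 -2.79256280374827
top rel grasp 0.7725643788032021 0.8385369882148244
```

View pics/g.png

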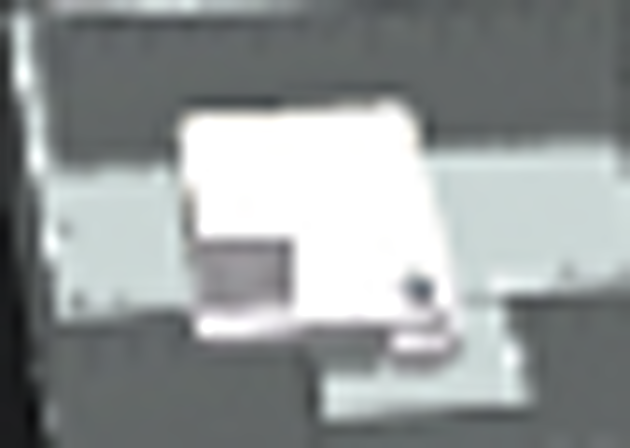

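```bash
python3 -c "
from h import *
S=np.load('S.npy',allow_pickle=True).item()
E=np.array([[181,110],[412,103]])/14+[300,178]-.46
W=unproj(S,E,.033)[:,:2]*1000;b=np.array([np.cos(np.radians(79)),np.sin(np.radians(79))])
print(W,np.diff(W,axis=0),W.mean(0)-45*b)
"
```

```text
[[518.66657396 169.17901102]
 [578.19618659 155.03955737]] [[ 59.52961263 -14.13945365]] [539.84497548 117.93606094]
```

Emit:
apply_moves:
  series: "0.2 0.04 0 0 0 0.35; 0.2 0.04 0 0 0 0.35; 0.2 0.04 0 0 0 0.35;0.395 0.082 0 0 0 0.67;0.395 0.082 0 0 0 0.67;0.395 0.082 0 0 0 0.67;0.395 0.082 0 0 0 0.67;0.395 0.082 0 0 0 0.67"

```text
clock: 5.55
eef_pos: [0.5541, 0.0536, 0.1455]
tool_rot: [-179.7, 0.1, 79.0]
contact_force: [0.9, 0.2, -0.0]
width: 0.691
```

```bash
python3 -c "
from h import *
s=show();print(delta(s,[.5395,.1195,.1],79))
"
```

```text
{'clock': np.float64(5.55), 'eef_pos': array([0.5541, 0.0536, 0.1455]), 'tool_rot': array([-1.796928e+02,  1.168000e-01,  7.900360e+01]), 'contact_force': array([ 0.9346,  0.2316, -0.0427]), 'width': np.float64(0.6909)} j [-40.  28.  46.  94. -21.  68.  -0.]
(array([ 0.062 , -0.0267,  0.0455]), array([-0.005,  0.002,  0.   ]), np.float64(2.0), np.float64(0.0))
```

Emit:
apply_moves:
  series: "0.06 -0.026 0 0 0 0; 0.06 -0.026 0 0 0 0; 0.06 -0.026 0 0 0 0; 0.06 -0.026 0 0 0 0; 0.06 -0.026 0 0 0 0; 0.06 -0.026 0 0 0 0"

```text
clock: 6.05
eef_pos: [0.5426, 0.113, 0.1473]
tool_rot: [-179.9, 0.1, 78.8]
contact_force: [-0.0, 0.5, -0.9]
width: 0.689
```

```bash
python3 -c "
from h import *
from station import cams
s=show();print(delta(s,[.5395,.1195,.06],79))
S=cams.snapshot('side');T=cams.snapshot('top')
cv2.imwrite('pics/k.png',np.hstack([cv2.resize(I['image'][y:y+100,x:x+90,::-1],None,fx=4,fy=4) for I,x,y in((S,290,120),(T,250,130))]))
"
```

```text
{'clock': np.float64(6.05), 'eef_pos': array([0.5426, 0.113 , 0.1473]), 'tool_rot': array([-1.799256e+02,  1.316000e-01,  7.882240e+01]), 'contact_force': array([-0.0051,  0.4513, -0.9323]), 'width': np.float64(0.6886)} j [-46.  27.  46.  94. -20.  68.  -7.]
(array([ 0.006 , -0.0042,  0.0873]), array([-0.001,  0.002, -0.003]), np.float64(2.1), np.float64(0.0))
```

View pics/k.png

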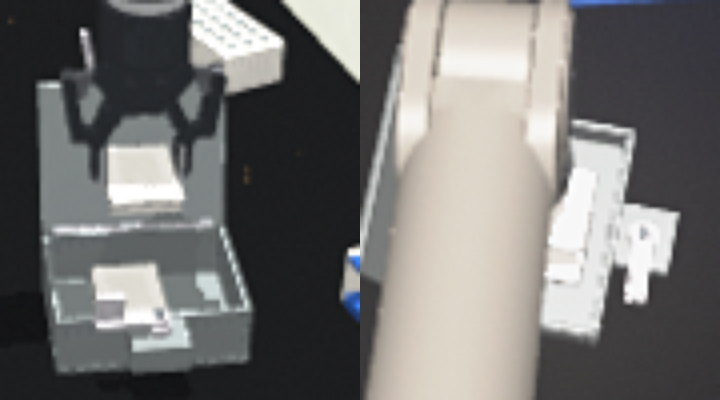

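The case hangs level above the pile inside the box outline, and the pile shows below it at side (322,194). I correct the position and lower to just above the pile.

Emit:
apply_moves:
  series: "0.006 -0.004 0.03 0 0 0; 0.006 -0.004 0.06 0 0 0; 0.006 -0.004 0.087 0 0 0; 0.006 -0.004 0.09 0 0 0; 0.006 -0.004 0.09 0 0 0; 0.006 -0.004 0.09 0 0 0; 0.006 -0.004 0.09 0 0 0"

```text
clock: 6.73
eef_pos: [0.5423, 0.1214, 0.0604]
tool_rot: [179.8, -0.1, 78.9]
contact_force: [0.1, 0.3, -0.4]
width: 0.685
```

```bash
python3 -c "
from h import *
from station import cams
s=show();print(delta(s,[.5395,.1195,.034],79))
S=cams.snapshot('side')
cv2.imwrite('pics/l.png',cv2.resize(S['image'][150:215,290:360,::-1],None,fx=8,fy=8))
"
```

```text
{'clock': np.float64(6.7333), 'eef_pos': array([0.5423, 0.1214, 0.0604]), 'tool_rot': array([ 1.797803e+02, -8.160000e-02,  7.894450e+01]), 'contact_force': array([ 0.0516,  0.258 , -0.419 ]), 'width': np.float64(0.6848)} j [-45.  32.  42. 100. -25.  57.  -4.]
(array([-0.0025, -0.0025,  0.0264]), array([ 0.004, -0.001, -0.001]), np.float64(0.6), np.float64(0.0))
```

View pics/l.png

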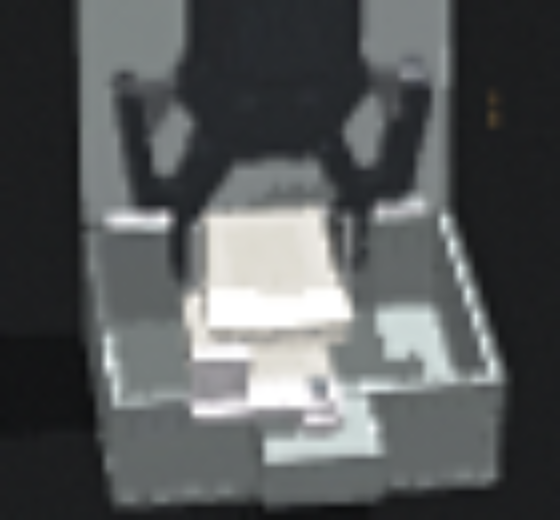

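Emit:
apply_moves:
  series: "-0.0025 -0.0025 0.008 0 0 0; -0.0025 -0.0025 0.014 0 0 0; -0.0025 -0.0025 0.016 0 0 0; -0.0025 -0.0025 0.016 0 0 0; -0.0025 -0.0025 0.016 0 0 0; -0.0025 -0.0025 0.016 0 0 0; -0.0025 -0.0025 0.016 0 0 0;-0.0025 -0.0025 0.016 0 0 0"

```text
clock: 7.45
eef_pos: [0.5376, 0.12, 0.0425]
tool_rot: [180.0, -0.0, 79.0]
contact_force: [-0.0, 0.6, -0.3]
width: 0.687
```

```bash
python3 -c "
from h import *
from station import cams
s=show();print(delta(s,[.5395,.1195,.034],79))
S=cams.snapshot('side')
cv2.imwrite('pics/m.png',cv2.resize(S['image'][165:210,300:350,::-1],None,fx=12,fy=12,interpolation=cv2.INTER_CUBIC))
"
```

```text
{'clock': np.float64(7.45), 'eef_pos': array([0.5376, 0.12  , 0.0425]), 'tool_rot': array([ 1.79977e+02, -1.20000e-02,  7.90080e+01]), 'contact_force': array([-0.0157,  0.5639, -0.3053]), 'width': np.float64(0.687)} j [-44.  33.  42. 102. -26.  55.  -3.]
(array([-0.0002,  0.002 ,  0.0085]), array([ 0., -0.,  0.]), np.float64(0.2), np.float64(0.0))
```

View pics/m.png

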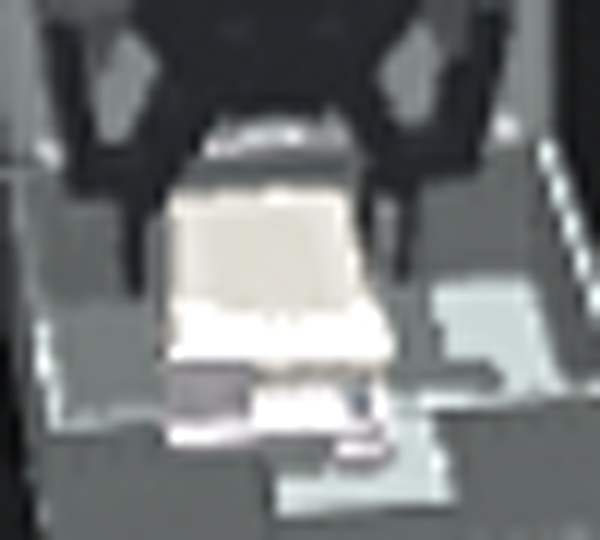

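```bash
python3 -c "
from h import *
S=np.load('S.npy',allow_pickle=True).item()
y=np.radians(79);bx=np.array([np.sin(y),-np.cos(y)]);by=np.array([np.cos(y),np.sin(y)])
E=np.array([[167,362],[392,350],[165,195],[350,188]])/12+[300,165]-.46
for z,i,sx,sy in((.043,0,-30,-45),(.057,1,30,-45),(.057,2,-30,45),(.057,3,30,45)):
    w=unproj(S,E[i],z)[0,:2]*1000-np.array([539.8,117.9]);print(w@bx-sx,w@by-sy)
"
```

```text
-5.700972487188011 17.275326376432574
-2.51383115386831 -2.892019770357173
1.4876929134965131 -4.701800694664698
-1.9661902548406403 -6.1641130783917575
```

Emit:
apply_moves:
  series: "0.0015 0.002 0.003 0 0 0;0.0015 0.002 0.005 0 0 0;0.0015 0.002 0.007 0 0 0;0.0015 0.002 0.008 0 0 0;0.0015 0.002 0.009 0 0 0;0.0015 0.002 0.009 0 0 0;0.0015 0.002 0.009 0 0 0;0.0015 0.002 0.009 0 0 0"

```text
clock: 8.17
eef_pos: [0.5397, 0.1211, 0.0334]
tool_rot: [180.0, -0.0, 79.0]
contact_force: [0.4, 0.1, -0.4]
width: 0.69
```

```bash
python3 -c "
from h import *
s=show()
"
```

```text
{'clock': np.float64(8.1667), 'eef_pos': array([0.5397, 0.1211, 0.0334]), 'tool_rot': array([ 1.799905e+02, -4.200000e-03,  7.900610e+01]), 'contact_force': array([ 0.428 ,  0.1259, -0.418 ]), 'width': np.float64(0.6904)} j [-44.  34.  41. 102. -27.  54.  -2.]
```

Emit:
apply_moves:
  series: "0 0 0.001 0 0 0;0 0 0.002 0 0 0;0 0 0.002 0 0 0;0 0 0.002 0 0 0"

```text
clock: 8.5
eef_pos: [0.5399, 0.1211, 0.0325]
tool_rot: [180.0, -0.1, 79.0]
contact_force: [-2.4, 0.6, 6.6]
width: 0.688
```

Contact at 6.6 N, so the case is resting on the pile. I open slightly, then rise.

Emit:
apply_moves:
  series: "0 0 0 0 0 0;0 0 0 0 0 0;0 0 0 0 0 0;0 0 0 0 0 0;0 0 -0.02 0 0 0;0 0 -0.05 0 0 0;0 0 -0.09 0 0 0;0 0 -0.13 0 0 0"
  hand: 0.075

```text
clock: 9.17
eef_pos: [0.5386, 0.1208, 0.1618]
tool_rot: [-179.9, 0.1, 79.0]
contact_force: [0.5, 0.5, 0.1]
width: 0.879
```

```bash
python3 -c "
from h import *
from station import cams
s=show()
S=cams.snapshot('side')
cv2.imwrite('pics/n.png',cv2.resize(S['image'][165:210,300:350,::-1],None,fx=12,fy=12,interpolation=cv2.INTER_CUBIC))
"
```

```text
{'clock': np.float64(9.1667), 'eef_pos': array([0.5386, 0.1208, 0.1618]), 'tool_rot': array([-1.798699e+02,  9.340000e-02,  7.898090e+01]), 'contact_force': array([0.4961, 0.4614, 0.0575]), 'width': np.float64(0.8786)} j [-48.  26.  46.  94. -20.  69.  -8.]
```

View pics/n.png

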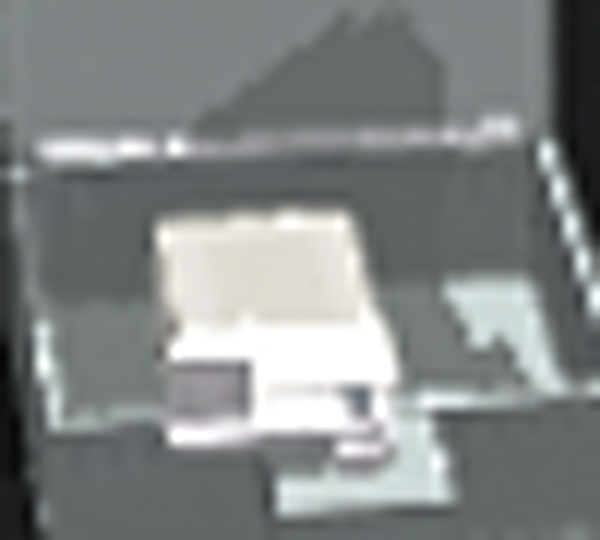

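```bash
python3 -c "
from h import *
s=show();print(delta(s,[.582,.28,.27],79))
"
```

```text
{'clock': np.float64(9.2167), 'eef_pos': array([0.5448, 0.121 , 0.1709]), 'tool_rot': array([179.27  ,  -0.3483,  78.9796]), 'contact_force': array([ 3.3792, -0.8196,  5.1195]), 'width': np.float64(0.8785)} j [-48.  25.  47.  93. -20.  69.  -8.]
(array([ 0.1637,  0.0073, -0.098 ]), array([ 0.013, -0.006, -0.   ]), np.float64(4.6), np.float64(0.1))
```

Emit:
apply_moves:
  series: "0 0 -0.04 0 0 0;0 0 -0.08 0 0 0;0 0 -0.11 0 0 0;0.04 0 -0.11 0 0 0;0.08 0.006 -0.11 0 0 0;0.12 0.01 -0.11 0 0 0;0.16 0.012 -0.11 0 0 0;0.165 0.012 -0.11 0 0 0"
  hand: 0

```text
clock: 9.88
eef_pos: [0.5818, 0.2919, 0.2684]
tool_rot: [-179.8, -0.3, 79.8]
contact_force: [-0.9, 1.9, -1.7]
width: -0.002
```

```bash
python3 -c "
from h import *
from station import cams
s=show()
T=cams.snapshot('top');S=cams.snapshot('side')
np.save('T1.npy',T,allow_pickle=True);np.save('S1.npy',S,allow_pickle=True)
cv2.imwrite('pics/o.png',np.hstack([cv2.resize(I['image'][y:y+100,x:x+90,::-1],None,fx=4,fy=4) for I,x,y in((S,290,120),(T,250,130))]))
for t in(180,200,225,235,240):print('pile',t,rect(T,(274,172,312,204),t,.047))
"
```

```text
{'clock': np.float64(9.8833), 'eef_pos': array([0.5818, 0.2919, 0.2684]), 'tool_rot': array([-179.8228,   -0.2612,   79.7726]), 'contact_force': array([-0.8559,  1.8999, -1.6718]), 'width': np.float64(-0.0016)} j [-52.  34.  44.  66. -23.  89. -23.]
pile 180 (((539.4810791015625, 115.91714477539062), (121.64753723144531, 103.80323028564453), 89.40583038330078), (539.1899351525816, 115.17671978898113))
pile 200 (((539.4808959960938, 115.88584899902344), (121.58338165283203, 103.8028793334961), 89.40583038330078), (539.1260839839961, 115.05138753951941))
pile 225 (((539.48095703125, 115.8583984375), (121.52222442626953, 103.80217742919922), 89.40583038330078), (539.3754688953459, 115.7142516365227))
pile 235 (((539.3214111328125, 119.55264282226562), (97.11294555664062, 63.812774658203125), 79.06787109375), (539.4127617919517, 120.39325907722368))
pile 240 (((538.9297485351562, 119.52536010742188), (95.49474334716797, 62.61711120605469), 79.1747055053711), (539.1534728130064, 120.39257465947995))
```

View pics/o.png

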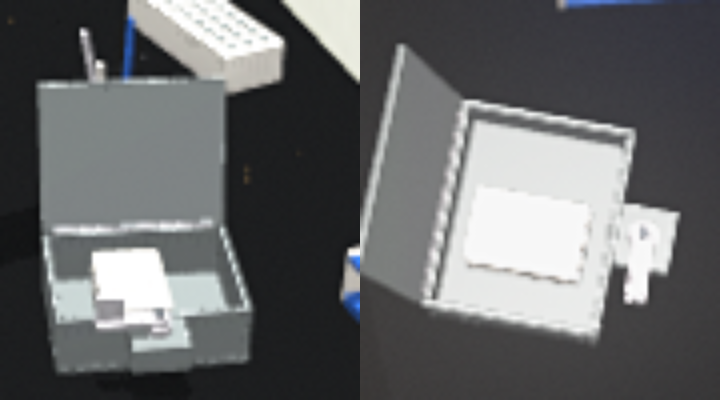

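```bash
python3 -c "
from h import *
a=[np.load(f,allow_pickle=True).item()['image'][168:210,268:316,::-1] for f in('T.npy','T1.npy')]
cv2.imwrite('pics/p.png',np.hstack([cv2.resize(np.clip((i.astype(float)-150)*2.3,0,255).astype(np.uint8),None,fx=8,fy=8,interpolation=cv2.INTER_NEAREST) for i in a]))
"
```

```text
(no output)
```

View pics/p.png

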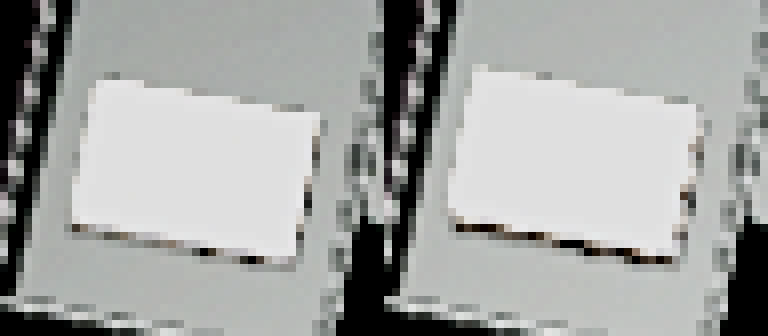

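Against the earlier view, the top face in the top image moved by at most about 2 mm, and no lower case shows beyond it. The placing is good. Now the lid (about 1.8 rad): I go down behind it.

```bash
python3 -c "
from h import *
s=show();print(delta(s,[.5764,.2540,.166],79))
"
```

```text
{'clock': np.float64(9.9833), 'eef_pos': array([0.5822, 0.2844, 0.2692]), 'tool_rot': array([-1.799027e+02,  6.350000e-02,  7.935150e+01]), 'contact_force': array([-0.4241, -0.4721,  0.5062]), 'width': np.float64(0.002)} j [-52.  34.  44.  66. -23.  89. -23.]
(array([-3.080e-02,  1.000e-04,  1.033e-01]), array([-0.002,  0.001,  0.006]), np.float64(2.6), np.float64(0.1))
```

Emit:
apply_moves:
  series: "-0.01 0 0.03 0 0 0;-0.02 0 0.06 0 0 0;-0.02 0 0.09 0 0 0;-0.02 0 0.103 0 0 0;-0.02 0 0.103 0 0 0;-0.02 0 0.103 0 0 0;-0.02 0 0.103 0 0 0;-0.02 0 0.103 0 0 0"

```text
clock: 10.65
eef_pos: [0.5805, 0.2607, 0.1705]
tool_rot: [179.8, -0.1, 79.0]
contact_force: [-0.7, -0.0, -0.1]
width: -0.002
```

```bash
python3 -c "
from h import *
from station import cams
s=show()
y=np.radians(79);by=np.array([np.cos(y),np.sin(y)]);bx=np.array([by[1],-by[0]]);d=s['eef_pos'][:2]-[.5497,.1166];print('y,x',d@by,d@bx)
T=cams.snapshot('top');S=cams.snapshot('side')
cv2.imwrite('pics/q.png',np.hstack([cv2.resize(I['image'][y:y+100,x:x+90,::-1],None,fx=4,fy=4) for I,x,y in((S,280,100),(T,220,130))]))
"
```

```text
{'clock': np.float64(10.65), 'eef_pos': array([0.5805, 0.2607, 0.1705]), 'tool_rot': array([ 1.798044e+02, -1.050000e-01,  7.897250e+01]), 'contact_force': array([-0.6647, -0.0162, -0.1461]), 'width': np.float64(-0.0023)} j [-52.  35.  44.  79. -24.  76. -19.]
y,x 0.1473653329378975 0.0027274839923336807
```

View pics/q.png

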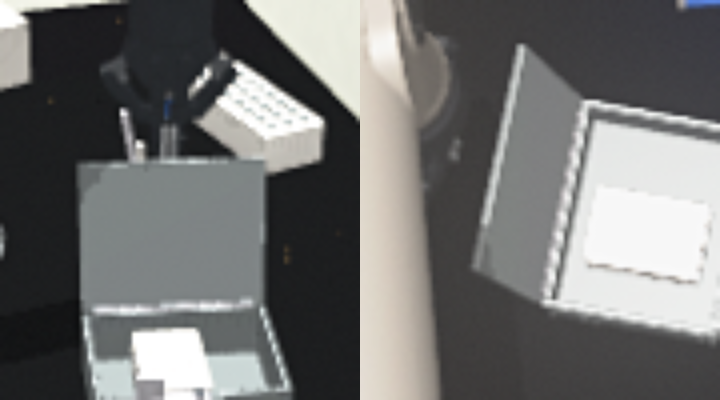

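The closed fingers stand behind the lid, clear of the pen cup. I sweep it over along its arc.

Emit:
apply_moves:
  series: "-0.029 0 0.002 0 0 0;-0.044 0 0.003 0 0 0;-0.06 0 0.004 0 0 0;-0.081 0 0.006 0 0 0;-0.1 0 0.009 0 0 0;-0.116 0 0.016 0 0 0;-0.13 0 0.024 0 0 0;-0.13 0 0.024 0 0 0"

```text
clock: 11.42
eef_pos: [0.5537, 0.1294, 0.1444]
tool_rot: [-180.0, 0.1, 78.7]
contact_force: [-0.9, -1.0, 0.1]
width: 0.001
```

```bash
cat >> h.py <<'E'
def box(s):
    y=np.radians(79);by=np.array([np.cos(y),np.sin(y)]);bx=np.array([by[1],-by[0]]);d=s['eef_pos'][:2]-[.5497,.1166];print('box x,y,z',d@bx,d@by,s['eef_pos'][2])
E
python3 -c "
from h import *
from station import cams
s=show();box(s)
S=cams.snapshot('side')
cv2.imwrite('pics/r.png',cv2.resize(S['image'][110:220,280:380,::-1],None,fx=5,fy=5))
"
```

```text
{'clock': np.float64(11.4167), 'eef_pos': array([0.5537, 0.1294, 0.1444]), 'tool_rot': array([-1.799824e+02,  1.018000e-01,  7.869620e+01]), 'contact_force': array([-0.8874, -0.9508,  0.0663]), 'width': np.float64(0.0014)} j [-47.  29.  46.  92. -22.  68.  -8.]
box x,y,z 0.0014746411635967055 0.013348156129124 0.14439063495435198
```

View pics/r.png

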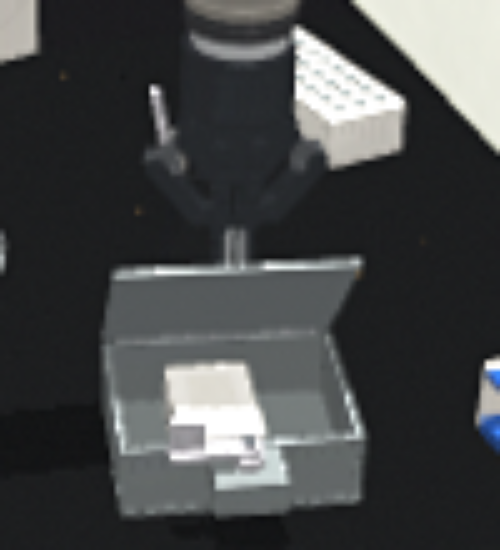

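Emit:
apply_moves:
  series: "-0.013 0 0.009 0 0 0;-0.021 0 0.022 0 0 0;-0.03 0 0.036 0 0 0;-0.037 0 0.051 0 0 0;-0.041 0 0.063 0 0 0;-0.043 0 0.072 0 0 0;-0.044 0 0.078 0 0 0;-0.044 0 0.081 0 0 0"

```text
clock: 12.13
eef_pos: [0.5461, 0.0911, 0.063]
tool_rot: [-180.0, -0.0, 79.1]
contact_force: [0.3, 0.0, 0.9]
width: -0.001
```

Emit:
apply_moves:
  series: "0 0 0.001 0 0 0;0 0 0.002 0 0 0;0 0 0.002 0 0 0;0 0 0.002 0 0 0"

```text
clock: 12.47
eef_pos: [0.5461, 0.0911, 0.0621]
tool_rot: [180.0, -0.1, 79.0]
contact_force: [-2.4, -0.7, 3.9]
width: -0.0
```

```bash
python3 -c "
from h import *
from station import cams
s=show();box(s)
S=cams.snapshot('side')
cv2.imwrite('pics/s.png',cv2.resize(S['image'][110:220,280:380,::-1],None,fx=5,fy=5))
"
```

```text
{'clock': np.float64(12.4667), 'eef_pos': array([0.5461, 0.0911, 0.0621]), 'tool_rot': array([ 1.799904e+02, -6.940000e-02,  7.904850e+01]), 'contact_force': array([-2.3576, -0.7202,  3.9056]), 'width': np.float64(-0.0001)} j [-42.  32.  43. 100. -26.  58.  -0.]
box x,y,z 0.0013449468682306285 -0.02574664678231215 0.06214369966953656
```

View pics/s.png

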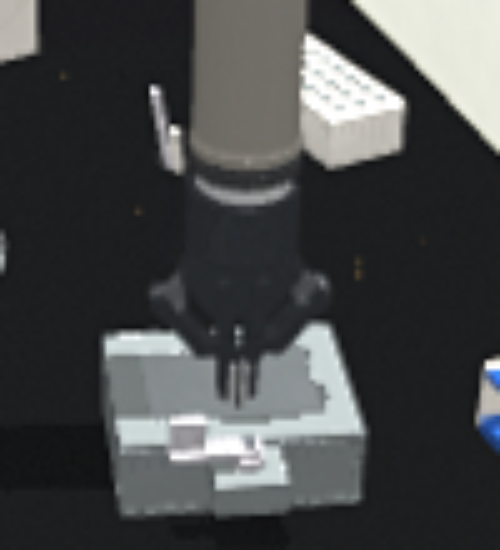

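Emit:
apply_moves:
  series: "0 0 0.001 0 0 0;0 0 0.002 0 0 0;0 0 0.003 0 0 0;0 0 0.003 0 0 0;0 0 0.003 0 0 0"

```text
clock: 12.93
eef_pos: [0.5462, 0.091, 0.0619]
tool_rot: [-180.0, -0.2, 79.0]
contact_force: [-8.7, 0.2, 22.3]
width: 0.0
```

Pressing at 22 N leaves z at 0.0619, so the lid is flat at its 62 mm top. Now I localize the turnbutton's tab in the earlier clear top view.

```bash
python3 -c "
from h import *
T=np.load('T1.npy',allow_pickle=True).item();S=np.load('S1.npy',allow_pickle=True).item()
y=np.radians(79);by=np.array([np.cos(y),np.sin(y)]);bx=np.array([by[1],-by[0]]);C=np.array([.5497,.1166])
o=[]
for I,(x,y0,w,h) in((T,(304,172,32,42)),(S,(308,182,32,28))):
    k=12;im=cv2.resize(I['image'][y0:y0+h,x:x+w,::-1],None,fx=k,fy=k,interpolation=cv2.INTER_CUBIC)
    for a in (1.57,1.65,):
        d=-bx*np.sin(a)+by*np.cos(a);n=np.array([-d[1],d[0]]);pv=C-.092*by
        for z,l0,l1,hw in((.073,-.008,.055,.008),(.097,.03,.054,.004)):
            P=[np.r_[pv+d*l+n*q,z] for l,q in((l0,-hw),(l1,-hw),(l1,hw),(l0,hw))]
            q=(proj(I,P)-[x,y0]+.5)*k
            if a==1.65: cv2.polylines(im,[q.astype(int)],True,(0,0,255) if z<.08 else (255,0,0),1)
    o.append(cv2.resize(im,(384,504 if I is T else 336)))
o[1]=np.vstack([o[1],np.zeros((168,384,3),np.uint8)])
cv2.imwrite('pics/t.png',np.hstack(o))
"
```

```text
(no output)
```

View pics/t.png

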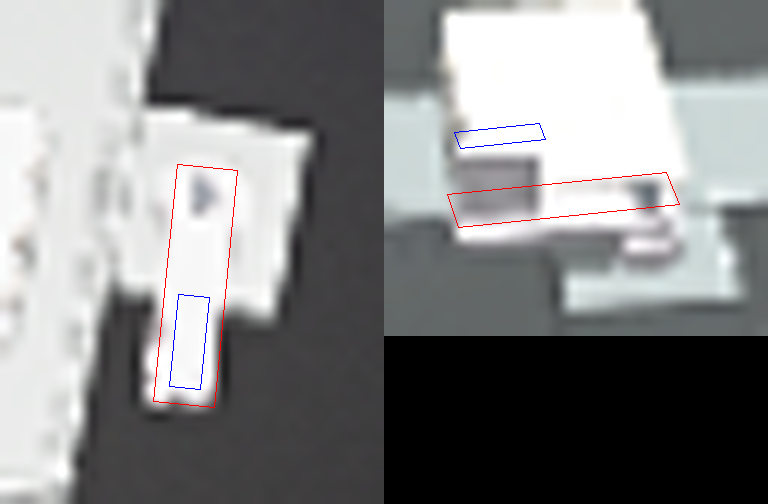

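Emit:
apply_moves:
  series: "0 0 -0.03 0 0 0;0 0 -0.06 0 0 0;0 0 -0.085 0 0 -0.1;0 0 -0.085 0 0 -0.7;0 0 -0.085 0 0 -0.7;0 0 -0.085 0 0 -0.7;0 0 -0.085 0 0 -0.7;0 0 -0.085 0 0 -0.7"
  hand: 0.045
  grip_force: 20

```text
clock: 13.6
eef_pos: [0.5462, 0.0905, 0.1434]
tool_rot: [179.9, 0.0, 119.4]
contact_force: [0.2, -0.6, 0.6]
width: 0.522
```

```bash
python3 -c "
from h import *
s=show();print(delta(s,[.4903,.0318,.14],173.5))
"
```

```text
{'clock': np.float64(13.6), 'eef_pos': array([0.5462, 0.0905, 0.1434]), 'tool_rot': array([1.799388e+02, 1.850000e-02, 1.194487e+02]), 'contact_force': array([ 0.1754, -0.5658,  0.5769]), 'width': np.float64(0.5223)} j [-38.  25.  37.  95. -16.  66.  32.]
(array([-0.0236, -0.0775,  0.0033]), array([ 0.001,  0.001, -0.943]), np.float64(1.9), np.float64(7.5))
```

Emit:
apply_moves:
  series: "-0.0236 -0.0775 0.003 0 0 -0.943;-0.0236 -0.0775 0.003 0 0 -0.943;-0.0236 -0.0775 0.003 0 0 -0.943;-0.0236 -0.0775 0.003 0 0 -0.943;-0.0236 -0.0775 0.003 0 0 -0.943;-0.0236 -0.0775 0.003 0 0 -0.943;-0.0236 -0.0775 0.003 0 0 -0.943;-0.0236 -0.0775 0.003 0 0 -0.943"

```text
clock: 14.27
eef_pos: [0.49, 0.032, 0.1404]
tool_rot: [180.0, 0.1, 173.4]
contact_force: [-0.3, 0.1, 0.4]
width: 0.526
```

Emit:
apply_moves:
  series: "0 0 0 0 0 0;0 0 0 0 0 0;0 0 0 0 0 0"

```text
clock: 14.52
eef_pos: [0.4898, 0.0319, 0.1403]
tool_rot: [180.0, 0.0, 173.0]
contact_force: [0.1, -0.2, 0.5]
width: 0.526
```

```bash
python3 -c "
from h import *
from station import cams
s=show();print(delta(s,[.4903,.0318,.08],173.5))
S=cams.snapshot('side');T=cams.snapshot('top')
cv2.imwrite('pics/u.png',np.hstack([cv2.resize(I['image'][y:y+100,x:x+90,::-1],None,fx=4,fy=4) for I,x,y in((S,280,120),(T,265,130))]))
"
```

```text
{'clock': np.float64(14.5167), 'eef_pos': array([0.4898, 0.0319, 0.1403]), 'tool_rot': array([1.799989e+02, 2.160000e-02, 1.730441e+02]), 'contact_force': array([ 0.1361, -0.1583,  0.522 ]), 'width': np.float64(0.5263)} j [-29.  16.  29. 104.  -9.  62.  86.]
(array([-0.0005, -0.0001,  0.0603]), array([ 0.   ,  0.   , -0.008]), np.float64(1.4), np.float64(0.1))
```

View pics/u.png

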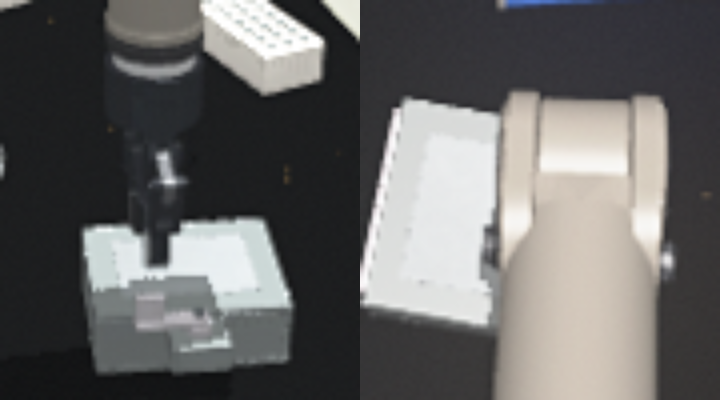

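The lid is flat shut. The jaws are above the tab, which shows at side (317,196), and straddle it. I descend and grip lightly.

Emit:
apply_moves:
  series: "0 0 0.03 0 0 0;0 0 0.05 0 0 0;0 0 0.06 0 0 0;0 0 0.06 0 0 0;0 0 0.06 0 0 0"

```text
clock: 15.03
eef_pos: [0.4897, 0.0319, 0.0803]
tool_rot: [-180.0, -0.0, 173.1]
contact_force: [-0.2, -0.2, -0.2]
width: 0.527
```

Emit:
apply_moves:
  series: "0 0 0 0 0 0;0 0 0 0 0 0;0 0 0 0 0 0;0 0 0 0 0 0;0 0 0 0 0 0;0 0 0 0 0 0;0 0 0 0 0 0;0 0 0 0 0 0"
  hand: 0.0
  grip_force: 20

```text
clock: 15.7
eef_pos: [0.4906, 0.0315, 0.0814]
tool_rot: [180.0, 0.1, 173.1]
contact_force: [-0.8, -1.3, 5.8]
width: 0.091
```

```bash
python3 -c "
from h import *
from station import cams
s=show();box(s)
S=cams.snapshot('side')
cv2.imwrite('pics/v.png',cv2.resize(S['image'][140:215,290:370,::-1],None,fx=7,fy=7))
"
```

```text
{'clock': np.float64(15.7), 'eef_pos': array([0.4906, 0.0315, 0.0814]), 'tool_rot': array([1.799925e+02, 1.213000e-01, 1.731128e+02]), 'contact_force': array([-0.8006, -1.2532,  5.842 ]), 'width': np.float64(0.0906)} j [-28.  21.  28. 108. -12.  54.  88.]
box x,y,z -0.0417704583390122 -0.09484883908729741 0.08138953613808397
```

View pics/v.png

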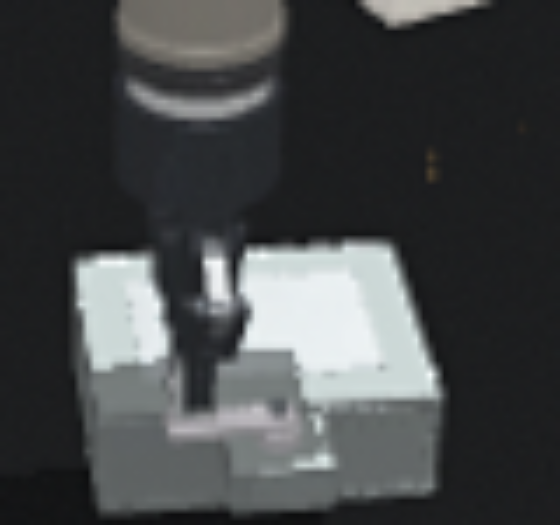

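Gripped at 7.7 mm, matching the 8 mm tab. I turn it along its arc, raised 2 mm to relieve the touch on the bar.

Emit:
apply_moves:
  series: "-0.0002 0.0042 -0.002 0 0 0.1;-0.0008 0.0083 -0.002 0 0 0.2;-0.0019 0.0124 -0.002 0 0 0.3;-0.0033 0.0164 -0.002 0 0 0.4;-0.0051 0.0201 -0.002 0 0 0.5;-0.0073 0.0237 -0.002 0 0 0.6;-0.0099 0.0271 -0.002 0 0 0.7;-0.0127 0.0301 -0.002 0 0 0.8"

```text
clock: 16.42
eef_pos: [0.5069, 0.06, 0.0817]
tool_rot: [180.0, 0.1, 127.1]
contact_force: [3.8, -2.2, -6.0]
width: 0.089
```

```bash
python3 -c "
from h import *
from station import cams
s=show();box(s)
p=[.532,.027]+.042*np.array([np.cos(np.radians(79)),np.sin(np.radians(79))]);print(delta(s,[*p,.081],79))
S=cams.snapshot('side')
cv2.imwrite('pics/w.png',cv2.resize(S['image'][140:215,290:370,::-1],None,fx=7,fy=7))
"
```

```text
{'clock': np.float64(16.4167), 'eef_pos': array([0.5069, 0.06  , 0.0817]), 'tool_rot': array([1.799517e+02, 1.494000e-01, 1.270518e+02]), 'contact_force': array([ 3.7782, -2.2113, -5.9643]), 'width': np.float64(0.0888)} j [-37.  24.  37. 106. -17.  56.  44.]
box x,y,z -0.03117691624094504 -0.06373323531029942 0.08165206504143425
(array([-0.0134,  0.0314,  0.0007]), array([0.002, 0.002, 0.839]), np.float64(0.8), np.float64(6.7))
```

View pics/w.png

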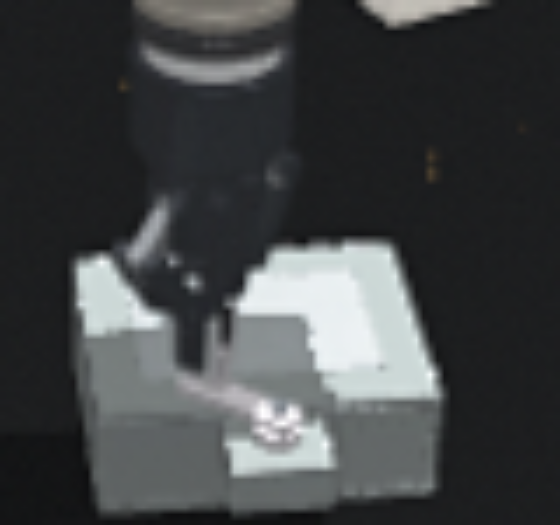

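Emit:
apply_moves:
  series: "-0.0002 0.0042 0 0 0 0.1;-0.0008 0.0083 0 0 0 0.2;-0.0019 0.0124 0 0 0 0.3;-0.0033 0.0164 0 0 0 0.4;-0.0051 0.0201 0 0 0 0.5;-0.0073 0.0237 0 0 0 0.6;-0.0099 0.0271 0 0 0 0.7;-0.0127 0.0301 0 0 0 0.8"

```text
clock: 17.13
eef_pos: [0.5387, 0.0682, 0.0817]
tool_rot: [179.9, 0.1, 81.4]
contact_force: [4.6, -2.1, -6.3]
width: 0.086
```

Emit:
apply_moves:
  series: "-0.0009 0.001 0 0 0 0.035;-0.0009 0.001 0 0 0 0.035;-0.0009 0.001 0 0 0 0.035"

```text
clock: 17.38
eef_pos: [0.54, 0.068, 0.0818]
tool_rot: [179.8, -0.0, 79.7]
contact_force: [5.3, 0.3, -7.8]
width: 0.087
```

```bash
python3 -c "
from h import *
from station import cams
s=show();box(s)
S=cams.snapshot('side')
cv2.imwrite('pics/x.png',cv2.resize(S['image'][140:215,290:370,::-1],None,fx=7,fy=7))
"
```

```text
{'clock': np.float64(17.3833), 'eef_pos': array([0.54  , 0.068 , 0.0818]), 'tool_rot': array([ 1.797908e+02, -8.800000e-03,  7.966100e+01]), 'contact_force': array([ 5.3003,  0.3271, -7.7755]), 'width': np.float64(0.087)} j [-43.  31.  47. 101. -26.  60.   3.]
box x,y,z -0.00022687491627192884 -0.04954382069314786 0.08175613401284171
```

View pics/x.png

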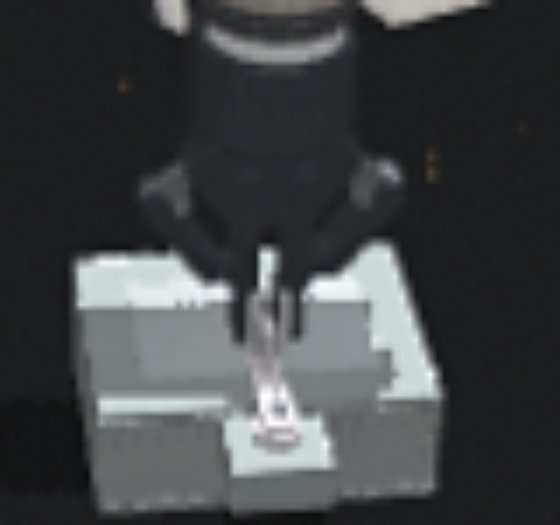

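The bar now points straight in across the lid. I release, rise and retreat to check from above.

Emit:
apply_moves:
  series: "0 0 0 0 0 0;0 0 0 0 0 0;0 0 0 0 0 0;0 0 0 0 0 0;0 0 0 0 0 0;0 0 -0.02 0 0 0;0 0 -0.05 0 0 0;0 0 -0.09 0 0 0"
  hand: 0.04

```text
clock: 18.1
eef_pos: [0.5357, 0.0676, 0.1709]
tool_rot: [-179.6, 0.1, 79.5]
contact_force: [0.2, 0.5, -0.4]
width: 0.47
```

Emit:
apply_moves:
  series: "0 0 -0.04 0 0 0;0.04 0 -0.07 0 0 0;0.08 0 -0.07 0 0 0;0.12 0 -0.07 0 0 0;0.16 0 -0.07 0 0 0;0.2 0 -0.07 0 0 0;0.24 0 -0.07 0 0 0;0.24 0 -0.07 0 0 0"

```text
clock: 18.77
eef_pos: [0.5801, 0.3165, 0.2397]
tool_rot: [-179.8, -0.3, 80.4]
contact_force: [-1.9, 2.2, -1.1]
width: 0.471
```

```bash
python3 -c "
from h import *
from station import cams
s=show();box(s)
S=cams.snapshot('side');T=cams.snapshot('top')
cv2.imwrite('pics/y.png',np.hstack([cv2.resize(I['image'][y:y+75,x:x+75,::-1],None,fx=5,fy=5,interpolation=cv2.INTER_CUBIC) for I,x,y in((S,290,145),(T,265,140))]))
cv2.imwrite('pics/full.png',T['image'][:,:,::-1])
"
```

```text
{'clock': np.float64(18.7667), 'eef_pos': array([0.5801, 0.3165, 0.2397]), 'tool_rot': array([-179.7991,   -0.3209,   80.4106]), 'contact_force': array([-1.8689,  2.2226, -1.122 ]), 'width': np.float64(0.4715)} j [-55.  37.  47.  67. -26.  87. -22.]
box x,y,z -0.008321947320707769 0.20198043839927463 0.2396505684498707
```

View pics/y.png

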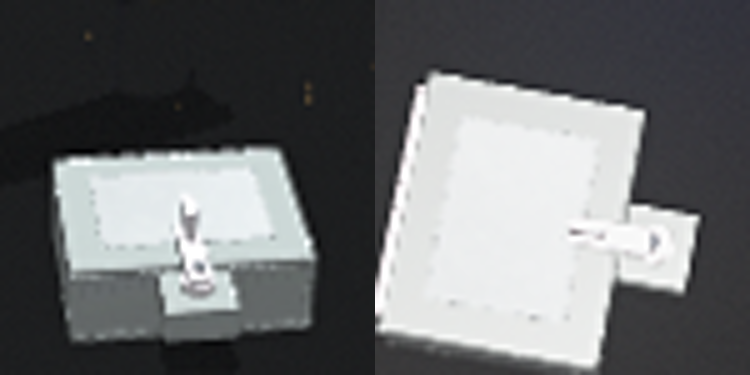

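View pics/full.png

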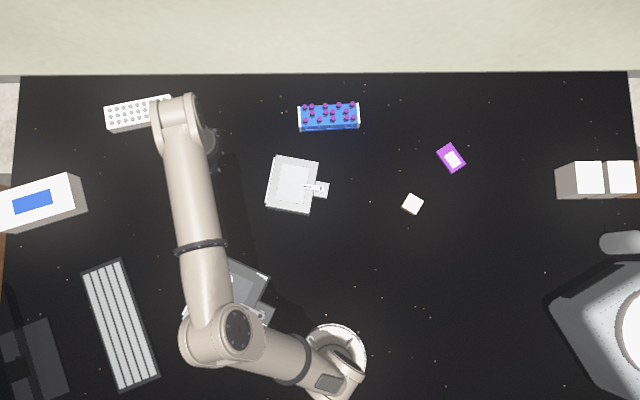

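Emit:
apply_moves:
  series: "0 0 0 0 0 0;0 0 0 0 0 0;0 0 0 0 0 0;0 0 0 0 0 0;0 0 0 0 0 0;0 0 0 0 0 0"

```text
clock: 19.37
eef_pos: [0.5823, 0.3029, 0.2426]
tool_rot: [180.0, -0.0, 79.4]
contact_force: [-0.5, -0.6, 0.3]
width: 0.471
```

```bash
python3 -c "
from h import *
from station import cams
s=show()
I=cams.snapshot('top')
y=np.radians(79);by=np.array([np.cos(y),np.sin(y)]);bx=np.array([by[1],-by[0]]);C=np.array([.5497,.1166])
x,y0,w,h=296,176,36,26;k=20
im=cv2.resize(I['image'][y0:y0+h,x:x+w,::-1],None,fx=k,fy=k,interpolation=cv2.INTER_CUBIC)
im=np.clip((im.astype(float)-150)*2.4,0,255).astype(np.uint8)
for a,c in((0,(0,0,255)),(.15,(0,160,0)),(-.15,(255,0,0))):
    d=-bx*np.sin(a)+by*np.cos(a);n=np.array([-d[1],d[0]]);pv=np.array([.532,.027])
    P=[np.r_[pv+d*l+n*q,.073] for l,q in((-.008,-.008),(.055,-.008),(.055,.008),(-.008,.008))]
    cv2.polylines(im,[((proj(I,P)-[x,y0]+.5)*k).astype(int)],True,c,1)
cv2.imwrite('pics/z.png',im)
"
```

```text
{'clock': np.float64(19.3667), 'eef_pos': array([0.5823, 0.3029, 0.2426]), 'tool_rot': array([ 1.79998e+02, -3.00000e-02,  7.94115e+01]), 'contact_force': array([-0.4943, -0.622 ,  0.287 ]), 'width': np.float64(0.4707)} j [-55.  36.  47.  68. -26.  87. -22.]
```

View pics/z.png

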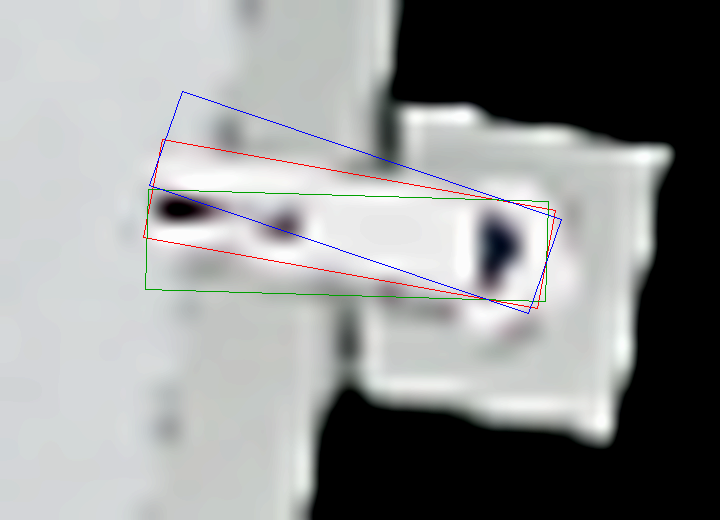

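The bar follows the zero-angle outline to within a few degrees, so I hand in.

```bash
python3 -c "
from station import job_done
print(job_done())"
```

```text
the job is handed in; nothing more can be done
None
```

I laid the white slide case on the pile in the smaller box and let go of it. I then swung the lid shut and turned the steel turnbutton square across its edge. The job was handed in at about 19.4 s of the 61 s allowed; no verdict was reported.

**Pile:** From above, the placed case sat within about 2 mm and 1° of where the pile's top was, seen while the lid was still open.

**Lid:** Pressing on it with about 22 N left the fingertips at 61.9 mm, against the lid's 62 mm top when shut. The last pictures show it flat.

**Turnbutton:** In the last top view it lies within a few degrees of square. The tolerance is 12.6°.

**Bystanders:** The tube rack, the carton and the purple look-alike show no visible shift by eye. The arm hid the pen cup and the clip dish in the last picture, so I did not check those two; the arm only moved above or beside them.

**Disagreement:** The side and top cameras differed by 3 to 4 mm along the loose case's length. I placed it at a compromise between the two, and the top view afterwards confirmed it.

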